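Charge the grinding jar through the sprung-gate loader

TASK

With the loader's gate still shut, tip all five grinding balls from the scoop into the funnel, then set the empty scoop back down upright on the bench. Then swing the gate arm by its red pin against its spring, fully to its stop, so that all the balls drop into the jar, and finish holding it there: do not let go of the arm. Leave the jar in its seat and everything else on the bench where it stands.

Things in the scene. Friction and masses are not known exactly. Their poses are not given: they have to be found in the camera images.
- loader: Fixed ball loader: blue base plate 110 x 220 x 10 mm, a jar on it, a funnel over the jar, a sprung gate between (plate top 88 mm above bench). Origin: bench level, on the axis of jar and funnel; at yaw 0 x points away from the robot, y to its left; z up. Column (18 mm thick, 120 high) at y = +90 mm holds the funnel; a post at y = -75 mm carries the gate's pivot.
- funnel_mouth (a point): Centre of the aluminium funnel's open mouth, level with its rim, 162 mm above the bench; axes as the loader's. Rim 116 mm inside, 124 outside; a cone leads down to a throat 42 mm inside, 112 to 90 mm above the bench, closed below by the shut gate's disc.
- gate (a joint): Sprung gate arm on a vertical pivot: 0 = shut (disc under the throat; the spring keeps it there), 0.80 rad = fully open, at its stop. Grows counter-clockwise seen from above: the red pin goes to the loader's +x, the disc to -x. At the pin it takes about 1.5 N to start, 5 N at the stop; let go, it snaps shut.
- gate_pin (a point): On the axis of the red upright pin at the outer end of the gate arm, to grip or push: 14 mm thick, free from 91 to 149 mm above the bench; this point at 128 mm. It moves on a 105 mm radius round point gate_pivot; at gate 0 it lies 180 mm from the funnel axis, towards the loader's -y.
- gate_pivot (a point): On the vertical axis of the gate's pivot, 128 mm above the bench, level with point gate_pin and 105 mm from it. Its boss is black, 36 mm across, its top 95 mm above the bench.
- jar: Clear loose grinding jar, 56 mm outside, 48 mm inside, 62 mm high, floor 6 mm thick, standing upright in a low black seat ring on the loader's base, under the funnel. Origin: centre of its underside, z up.
- scoop: Dark steel scoop, blue handle, loose, holding the balls; 90 g. Origin under the pan. Lip to its -x, handle to +x, z up. Pan 64 mm wide, flat floor x -28 to 33 (3 thick), sides 30 high, back 44 high; from x -28 to -58 a ramp rises 25 degrees to the open lip: tip the lip down 50 degrees or more to empty it. Handle 12 wide, x 36 to 115, 30 to 50 above bench; a foot at x 108 keeps it level.
- scoop_grip (a point): Middle of the free length of the scoop's handle, to grip across its 12 mm width (fingers close along the scoop's y): scoop x = 78 mm, 40 mm above the bench.
- scoop_lip (a point): Middle of the scoop's pouring lip: scoop x = -58 mm, 16 mm above the bench; 136 mm ahead of the grip point and 24 mm below it.
- ball0_center (a point): Centre of one of the five red-brown grinding balls, 16 mm across, 13 g, at the start in the scoop's pan.
- ball1_center (a point): Centre of one of the five red-brown grinding balls, 16 mm across, 13 g, at the start in the scoop's pan.
- ball2_center (a point): Centre of one of the five red-brown grinding balls, 16 mm across, 13 g, at the start in the scoop's pan.
- ball3_center (a point): Centre of one of the five red-brown grinding balls, 16 mm across, 13 g, at the start in the scoop's pan.
- ball4_center (a point): Centre of one of the five red-brown grinding balls, 16 mm across, 13 g, at the start in the scoop's pan.
- dish: Bystander: clear open specimen dish, 90 mm across, 15 high; origin centre of underside.
- tweezers: Bystander: steel tweezers lying flat, 120 mm long along its x from the origin at the closed end, 7 high.
- foil_pot0: Bystander: glass pot with foil top, 76 mm across, 76 high; origin centre of underside.
- foil_pot1: Bystander: glass pot with foil top, 76 mm across, 76 high; origin centre of underside.
- wash_bottle: Bystander: white bottle with red cap, 60 mm across, 150 high; origin centre of underside.
There are look-alikes about, which are no part of the job. Leave any purple look-alike of the scoop alone. What is shaped like the jar but purple is not meant.

How it is judged:
By the outcome, as a careful person would: the job done as asked, in the order asked, and still so for the second after the job is handed in, while the arm keeps its last pose, push and grip.
It also fails if it takes over 72 s, if anything falls off the work surface, if the arm or the gripper's body presses on something with over 40 N, if the wrist force passes 120 N, or if a joint passes its speed limit or range.

ROBOT

A 6-joint arm with a two-finger parallel gripper is mounted at the origin on the work surface. World frame = base frame: x ahead of the robot, y to its left, z up, the work surface at z = 0. Lengths are in m, angles in rad, forces in N, time in s.
With the tool pointing down it reaches from about 0.4 to 0.825 m from the base axis. Payload 7 kg.
Tool frame: the origin (TCP) lies midway between the tips of the shut fingers; the grasp point (between the pads) lies 19 mm behind it; z points along the fingers, y is the line along which they close (so a half turn about z gives the same grasp; the last joint's range is limited). The gripper opens to 88 mm and grips with 3 to 60 N. Pads are 19 mm wide; open, the fingers measure 130 mm over their backs; the gripper's body (78 mm by 193 mm) begins 47 mm behind the grasp point.
Start: joints at [-0.903, 0.359, 0.012, 0, -1.224, -0.288], TCP at [0.25, -0.627, 0.227] pointing down, gripper open.
Joint ranges: [-3.07, 3.07], [-1.43, 2.12], [-1.02, 1.25], [-3.03, 1.67], [-3.05, -0], [-3.03, 3.03]. Speed limits (rad/s): [2.39, 2.39, 3.01, 3.14, 3.14, 3.14].

INTERFACE

Orientations are given as [roll, pitch, yaw] about the fixed x, y, z axes, in that order (R = Rz(yaw) Ry(pitch) Rx(roll)).
In Python, from station import telemetry, eyes, ticket, recognise, trace gives the robot as it stands. The module is installed in compiled form; this text tells all that it offers.
- The arm moves only by the tool servo_tool, never from a script. Its argument "series" is a list that holds one entry, the list of rows, each a list of 4 numbers: the shift along the tool's x, y, z in mm, then the turn about the tool's z in rad. In form: [[[x, y, z, roll], ...]]. A call has exactly 10 rows; each row shifts and turns the commanded pose from where the row before left it, along the tool's axes as they then stand; what a row does not reach is not made up. A row lasts 1/12 s, in which the tool goes at most 41.7 mm and 7.16 degrees, less where a joint would pass 70% of its speed; a pose out of reach is approached as far as the arm can. A call is refused whole if a number of a shift passes 41.7 or a number of a turn 0.125, either way. A call with a gripper value outside its range is refused whole. "claw" is the gripper's target within -1 to 1 (shut at 1, half-way at 0, fully open at -1), set as the call begins (left out, the last holds). The fingers move at their own pace and stop on an object; "grip_force" is the grip in N (left out, the last holds). Time passes only in rows, so rows that do not move let the fingers close, or fill a call up. It gives the time, the measured TCP pose, the force, the opening and the grip force at its end, in the units of the state.
- telemetry.get_state(): the state, without advancing time (a new reading comes with each control period).
- eyes.grab_frame(name): name is "side" or "top"; returns the picture (400x640x3 uint8, red, green, blue); there is no depth.
- eyes.calibration(name): a dict with "mtx" (3x3 intrinsics, pixels), "rvec" (rotation vector, rad) and "tvec" (3), from world to camera coordinates, as OpenCV has them. Camera axes: x right, y down, z forward; pixel columns grow to the right and rows downward; lengths in m; the calibration is good to about 2 mm. A picture is of the moment at which its call begins. calibration takes no time and is no camera call.
- ticket.job_done(): hands the job in; it is judged then, once.
Trained networks look in the newest picture that a camera, given by its name, has taken for a name from the list of things; names that differ only in an ending like _2 or _b are one class to them, and where a whole thing is asked for, a point or a joint stands for the part that bears it (a point fixed in the world has none). Each returns a list of dicts, best first, with "conf" (0 to 1); they miss things now and then, are a little off and sometimes report something else, mostly with a low value. They report only what shows in the picture. A call takes as long as a camera call. They do not tell look-alikes from the thing itself.
- recognise(camera, name): "position" ([x, y, z] in m, in world coordinates, good to about 4 mm: the middle of the surface that is visible of it).
- trace(camera, name): "mask" (400x640 bool, what is visible of it).
The state is a dict: "t": time; "q": joint angles; "qd": joint speeds; "joint_efforts": joint torques, N m; "eef_pos": TCP position; "ee_rot": TCP orientation; "force": force on the tool from outside, world axes, zero at the start; "moment": the same for the moment, N m; "width": finger opening in m; "gripper_force": force on a finger pad.
Only numpy, scipy, OpenCV 4.12 (cv2) and the standard library are available. Lean on these libraries where they do the work, as an engineer would, in place of code of your own. Each camera call takes 0.05 s, during which the arm holds its last target. There are 200 camera calls.

## Working session

There is one attempt and no reset: what is moved stays moved. The work goes in short steps, Python scripts to look and compute and a tool call to move; the robot and the scene stay as the last step left them, time stands still between calls to the robot, and variables do not carry over. Pictures are saved under pics/ and viewed, at most 10 in all, crops included, and the job is handed in when it is done.

Besides the shell and the picture viewer there is one more tool, called as name(argument=value, ...), one argument or row to a line, values as JSON. servo_tool: Moves the arm, as the interface text tells. Its arguments: {"type":"object","properties":{"series":{"type":"array"},"claw":{"type":"number"},"grip_force":{"type":"number"}},"required":["series"]}

```bash
mkdir -p pics
cat > h.py <<'E'
import numpy as np, cv2
from station import telemetry, eyes, ticket, recognise, trace
from scipy.spatial.transform import Rotation as Ro
def cal(n):
    c=eyes.calibration(n); return np.array(c["mtx"],float),np.array(c["rvec"],float).reshape(3),np.array(c["tvec"],float).reshape(3)
def proj(n,P):
    m,r,t=cal(n); return cv2.projectPoints(np.array(P,float).reshape(-1,3),r,t,m,None)[0].reshape(-1,2)
def back(n,px,z):
    m,r,t=cal(n); R=cv2.Rodrigues(r)[0]; C=-R.T@t
    d=R.T@np.linalg.inv(m)@np.array([px[0],px[1],1.]); return C+d*(z-C[2])/d[2]
def snap(n,f=None,crop=None,s=1):
    im=np.array(eyes.grab_frame(n))[:,:,::-1].copy()
    if f:
        o=im
        if crop: x0,y0,x1,y1=crop; o=im[y0:y1,x0:x1]
        if s!=1:o=cv2.resize(o,None,fx=s,fy=s,interpolation=cv2.INTER_CUBIC)
        cv2.imwrite('pics/'+f,o)
    return im
def st():
    s=telemetry.get_state(); print({k:np.round(s[k],4).tolist() for k in("t","q","eef_pos","ee_rot","force","width")}); return s
E
python3 - <<'E'
from h import *
st()
for n in("top","side"):
    snap(n,n+'0.png')
    for k in("scoop","scoop_grip","scoop_lip","gate_pin","gate_pivot","funnel_mouth","jar","loader"):
        try: print(n,k,[(np.round(d["position"],3).tolist(),round(d["conf"],2)) for d in recognise(n,k)[:3]])
        except Exception as e: print(n,k,e)
    print(np.round(-cv2.Rodrigues(cal(n)[1])[0].T@cal(n)[2],3))
E
```

```text
{'t': 0.0, 'q': [-0.9029, 0.3594, 0.011, -0.0004, -1.2241, -0.2881], 'eef_pos': [0.25, -0.6264, 0.2256], 'ee_rot': [3.1399, -0.0001, -2.7619], 'force': [-0.1898, 0.2705, -0.0054], 'width': 0.0875}
top scoop [([0.282, 0.419, 0.009], 0.67), ([0.467, 0.312, 0.012], 0.66)]
top scoop_grip [([0.467, 0.31, 0.017], 0.8), ([0.285, 0.418, 0.016], 0.77)]
top scoop_lip [([0.282, 0.418, 0.012], 0.87), ([0.464, 0.308, 0.009], 0.56)]
top gate_pin [([0.586, -0.085, 0.092], 0.87)]
top gate_pivot [([0.585, -0.081, 0.092], 0.87)]
top funnel_mouth [([0.584, -0.003, 0.098], 0.56)]
top jar [([0.738, -0.067, 0.028], 0.8)]
top loader [([0.586, -0.004, 0.093], 0.69)]
[0.319 0.01  1.343]
side scoop [([0.474, 0.315, 0.021], 0.78), ([0.291, 0.408, 0.012], 0.72)]
side scoop_grip [([0.472, 0.314, 0.022], 0.92), ([0.723, 0.224, 0.064], 0.72), ([0.587, 0.007, 0.081], 0.61)]
side scoop_lip [([0.288, 0.405, 0.017], 0.83), ([0.584, -0.112, 0.092], 0.2)]
side gate_pin [([0.574, -0.117, 0.093], 0.68), ([0.586, 0.003, 0.084], 0.26)]
side gate_pivot [([0.578, -0.116, 0.087], 0.71), ([0.475, 0.314, 0.023], 0.69)]
side funnel_mouth [([0.584, -0.0, 0.08], 0.58)]
side jar [([0.58, 0.024, 0.046], 0.72), ([0.731, -0.039, 0.024], 0.69), ([0.588, -0.002, 0.081], 0.62)]
side loader [([0.588, 0.004, 0.084], 0.58)]
[-0.216  0.837  1.031]
```

View pics/top0.png

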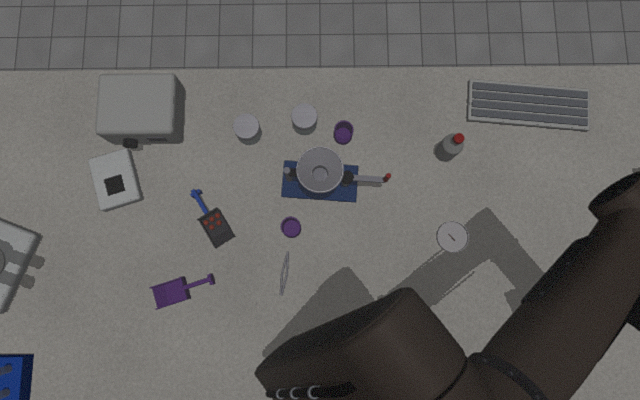

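View pics/side0.png

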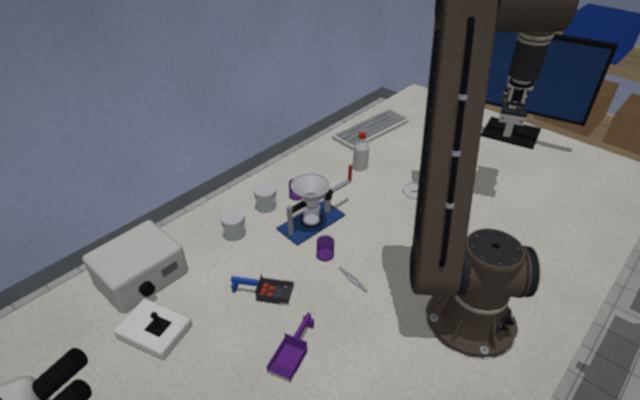

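The top view shows two scoops. The one at (213,225) has a dark pan, a blue handle to (197,192) and red-brown balls, so it fits the description. The one at (180,290) is purple, so I leave it alone. The funnel is at (320,170) and the red pin at (388,177). The jars at (343,131) and (291,227) are purple and not meant. Next I measure and confirm the scoop in an enlarged crop.

Run:
```python
from h import *
T=snap("top"); cv2.imwrite('pics/crop1.png',cv2.resize(T[120:260,170:410],None,fx=3.3,fy=3.3,interpolation=cv2.INTER_CUBIC))
def blob(n,im,lo,hi,box):
    m=cv2.inRange(cv2.cvtColor(im,cv2.COLOR_BGR2HSV),lo,hi); k=np.zeros_like(m); x0,y0,x1,y1=box; k[y0:y1,x0:x1]=m[y0:y1,x0:x1]; return np.argwhere(k)[:,::-1]
h=blob("top",T,(100,130,60),(125,255,255),(180,180,225,225))
W=np.array([back("top",p,.05)[:2] for p in h]); c=W.mean(0); u=np.linalg.svd(W-c)[2][0]; 
if u[0]<0:u=-u
pr=(W-c)@u; print("handle",len(h),c.round(4),u.round(3),np.degrees(np.arctan2(u[1],u[0])).round(1),pr.min().round(3),pr.max().round(3))
for d in trace("top","scoop"):
    q=np.argwhere(d["mask"])[:,::-1]; print(d["conf"],q.mean(0).round(1),q.min(0),q.max(0))
    if abs(q.mean(0)[0]-213)<20 and abs(q.mean(0)[1]-220)<25:
        r=cv2.minAreaRect(q.astype(np.float32)); print(r)
r=blob("top",T,(0,120,60),(8,255,255),(375,165,400,190)); print("red px",len(r),r.min(0),r.max(0))
# base plate
b=blob("top",T,(105,120,40),(125,255,255),(270,150,370,210)); bx=cv2.boxPoints(cv2.minAreaRect(b.astype(np.float32))); print("plate",[back("top",p,.01)[:2].round(4).tolist() for p in bx])
# funnel rim
hs=[d for d in trace("top","funnel_mouth")][:2]
for d in hs:
    q=np.argwhere(d["mask"])[:,::-1].astype(np.float32); print(d["conf"],cv2.minEnclosingCircle(q))
for p in [(320.5,170)]: print(back("top",p,.162).round(4))
```

```text
handle 104 [0.5307 0.3461] [0.856 0.517] 31.1 -0.04 0.035
0.93 [213. 222.] [190 189] [234 246]
((209.0401611328125, 215.64181518554688), (62.190818786621094, 24.819644927978516), 58.24052047729492)
0.86 [176.8 289.9] [152 274] [215 308]
red px 13 [386 174] [390 177]
plate [[0.5487, 0.1154], [0.6522, 0.1086], [0.6347, -0.105], [0.5318, -0.0957]]
0.84 ((334.8962707519531, 182.36634826660156), 55.594024658203125)
[0.5899 0.0031 0.162 ]
```

View pics/crop1.png

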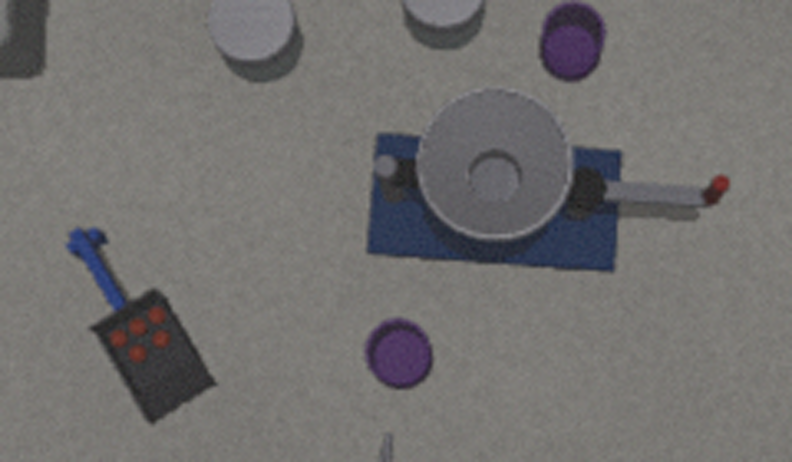

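The crop confirms it: dark pan with five balls around (135,335) in the crop, blue handle going up-left to (80,240). Now a 3-DOF fit of the scoop's corners, plus a check of the pin.

Run:
```python
from h import *
from scipy.optimize import least_squares
obj=np.array([[36,32,44],[36,-32,44],[-58,32,16+14],[-58,-32,16+14],[38,0,50]])/1000.
# image corners (crop/3.3+offset): left-back,right-back,left-lip,right-lip
px=np.array([[93,327],[157,291],[152,422],[215,383],[122,303]])/3.3+[170,120]
# scoop +x points up-left; its +y is to the left of +x => image left/down = 'left' corners
def W(p): c,s=np.cos(p[2]),np.sin(p[2]); return np.c_[p[0]+c*obj[:,0]-s*obj[:,1],p[1]+s*obj[:,0]+c*obj[:,1],obj[:,2]]
for lipz in(.016,.030):
    obj[2:4,2]=lipz
    r=least_squares(lambda p:(proj("top",W(p))-px).ravel(),[.47,.31,.55]); p=r.x
    g=p[:2]+.078*np.array([np.cos(p[2]),np.sin(p[2])]); print(lipz,p.round(4),np.degrees(p[2]).round(1),"grip",g.round(4),"res px",r.fun.round(1))
e=np.array([[78,240]])/3.3+[170,120]; print("handle end",back("top",e[0],.05).round(4), "pred",(p[:2]+.115*np.array([np.cos(p[2]),np.sin(p[2])])).round(4))
print("pin top",back("top",np.array([720,184])/3.3+[170,120],.149).round(4))
yl=np.radians(-4.5);A=np.array([.591,.0045]);print("pin pred",A+.18*np.array([np.sin(yl),-np.cos(yl)]),"pivot",A+.075*np.array([np.sin(yl),-np.cos(yl)]))
s=telemetry.get_state();print(s["eef_pos"],s["ee_rot"])
```

```text
0.016 [0.4644 0.303  0.5333] 30.6 grip [0.5316 0.3427] res px [-0.5 -0.2  0.  -0.9  0.   0.3  0.5  0.5 -0.1  0.3]
0.03 [0.464  0.3019 0.5478] 31.4 grip [0.5306 0.3426] res px [-0.1  0.1  0.2 -0.8 -0.3  0.1  0.2 -0.   0.1  0.6]
handle end [0.5528 0.3614 0.05  ] pred [0.5622 0.3618]
pin top [ 0.576 -0.174  0.149]
pin pred [ 0.57687736 -0.17494512] pivot [ 0.58511557 -0.0702688 ]
[ 0.25020582 -0.62687966  0.2265715 ] [ 3.14158785e+00 -1.08640109e-05 -2.76181272e+00]
```

servo_tool(
  series=[
    [[0, 0, -12, -0.081], [0, 0, -12, -0.081], [-30, 18, 0, 0], [-30, 18, 0, 0], [-30, 18, 0, 0], [-30, 18, 0, 0], [-30, 18, 0, 0], [-30, 18, 0, 0], [-30, 18, 0, 0], [-30, 18, 0, 0]],
  ],
  claw=-1,
)

```text
t: 1.88
eef_pos: [0.3821, -0.3782, 0.2508]
ee_rot: [-3.141, 0.0, -2.6]
force: [1.0, 0.1, -0.1]
width: 0.0875
gripper_force: 0.0
```

servo_tool(
  series=[
    [[-30, 18, 0, 0], [-30, 18, 0, 0], [-30, 18, 0, 0], [-30, 18, 0, 0], [-30, 18, 0, 0], [-30, 18, 0, 0], [-22, 29, 0, 0], [-22, 29, 0, 0], [-22, 29, 0, 0], [-22, 29, 0, 0]],
  ],
)

```text
t: 2.72
eef_pos: [0.4956, -0.0479, 0.2509]
ee_rot: [-3.141, 0.001, -2.6]
force: [1.5, 0.2, 0.2]
width: 0.0874
gripper_force: 0.0
```

servo_tool(
  series=[
    [[-22, 29, 0, 0], [-22, 29, 0, 0], [-22, 29, 0, 0], [-22, 29, 0, 0], [-22, 29, 0, 0], [-22, 29, 0, 0], [-22, 29, 0, 0], [-22, 29, 0, 0], [-22, 29, 0, 0], [0, 0, 0, 0]],
  ],
)

```text
t: 3.55
eef_pos: [0.5312, 0.2813, 0.2497]
ee_rot: [3.141, 0.0, -2.597]
force: [1.3, 0.1, 0.3]
width: 0.0878
gripper_force: 0.0
```

servo_tool(
  series=[
    [[-16, 26.5, 0, 0], [-16, 26.5, 0, 0], [0, 0, 25, 0], [0, 0, 25, 0], [0, 0, 25, 0], [0, 0, 25, 0], [0, 0, 20, 0], [0, 0, 10, 0], [0, 0, 0, 0], [0, 0, 0, 0]],
  ],
)

```text
t: 4.38
eef_pos: [0.5311, 0.338, 0.1209]
ee_rot: [-3.141, -0.0, -2.6]
force: [0.4, -0.8, 0.8]
width: 0.0877
gripper_force: 0.0
```

Run:
```python
from h import *
st(); snap("side","s2.png",(190,200,350,330),4.5); 
I=snap("top");m=cv2.inRange(cv2.cvtColor(I,cv2.COLOR_BGR2HSV),(100,130,60),(125,255,255));q=np.argwhere(m[180:225,180:225]); print(len(q))
e=telemetry.get_state()["eef_pos"]; print(proj("side",[e,[.531,.343,.04]]))
```

```text
{'t': 4.3833, 'q': [0.8766, 0.3683, -0.23, 0.0005, -0.9727, -1.9057], 'eef_pos': [0.5311, 0.338, 0.1209], 'ee_rot': [-3.1411, -0.0001, -2.5996], 'force': [0.4343, -0.8093, 0.8073], 'width': 0.0877}
52
[[242.37461564 258.33679282]
 [244.56829674 279.43280958]]
```

View pics/s2.png

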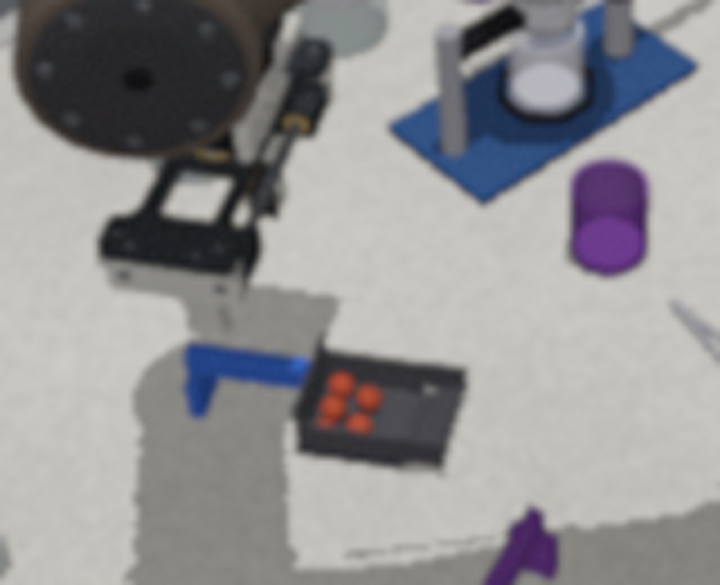

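The side view shows the open gripper over the blue handle (crop 190–310, 360), with the five balls in the pan around (345,400). I descend and close.

servo_tool(
  series=[
    [[-2.6, 4.3, 0, 0], [0, 0, 25, 0], [0, 0, 25, 0], [0, 0, 25, 0], [0, 0, 16, 0], [0, 0, 9, 0], [0, 0, 0, 0], [0, 0, 0, 0], [0, 0, 0, 0], [0, 0, 0, 0]],
  ],
)

```text
t: 5.32
eef_pos: [0.5316, 0.3439, 0.0222]
ee_rot: [3.141, 0.003, -2.6]
force: [0.3, 0.0, 0.4]
width: 0.0872
gripper_force: 0.0
```

servo_tool(
  series=[
    [[0, 0, 0, 0], [0, 0, 0, 0], [0, 0, 0, 0], [0, 0, 0, 0], [0, 0, 0, 0], [0, 0, 0, 0], [0, 0, 0, 0], [0, 0, 0, 0], [0, 0, 0, 0], [0, 0, 0, 0]],
  ],
  claw=1,
  grip_force=60,
)

```text
t: 6.15
eef_pos: [0.5308, 0.343, 0.0205]
ee_rot: [-3.142, -0.0, -2.6]
force: [0.7, -0.1, 0.2]
width: 0.0264
gripper_force: 0.0
```

servo_tool(
  series=[
    [[0, 0, 0, 0], [0, 0, 0, 0], [0, 0, -3, 0], [0, 0, -3, 0], [0, 0, -3, 0], [0, 0, -3, 0], [0, 0, 0, 0], [0, 0, 0, 0], [0, 0, 0, 0], [0, 0, 0, 0]],
  ],
)

```text
t: 6.98
eef_pos: [0.5307, 0.3429, 0.0324]
ee_rot: [-3.142, -0.0, -2.6]
force: [0.0, -0.1, -2.3]
width: 0.0115
gripper_force: 60.0
```

Run:
```python
from h import *
st(); snap("side","s3.png",(190,220,350,330),4.5);
```

```text
{'t': 6.9833, 'q': [0.882, 0.4685, -0.3086, -0.0001, -0.7939, -1.911], 'eef_pos': [0.5307, 0.3429, 0.0324], 'ee_rot': [-3.1416, -0.0003, -2.5999], 'force': [0.0282, -0.075, -2.344], 'width': 0.0115}
```

View pics/s3.png

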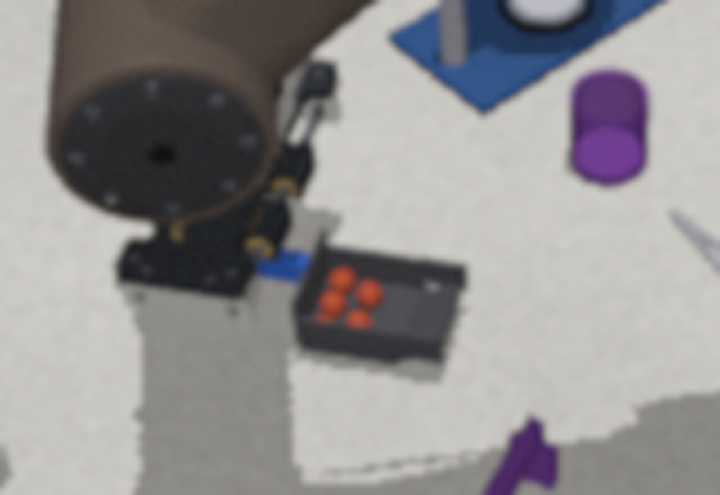

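Firm grip, and the scoop is off the bench and level. I lift and carry it smoothly.

servo_tool(
  series=[
    [[0, 0, -8, 0], [0, 0, -16, 0], [0, 0, -24, 0], [0, 0, -30, 0], [0, 0, -34, 0], [0, 0, -34, 0], [0, 0, -30, 0], [0, 0, -24, 0], [0, 0, -16, 0], [0, 0, -8, 0]],
  ],
)

```text
t: 7.87
eef_pos: [0.5315, 0.3435, 0.2603]
ee_rot: [3.141, 0.004, -2.6]
force: [0.1, -1.5, -1.5]
width: 0.0117
gripper_force: 60.0
```

servo_tool(
  series=[
    [[0, -5, 0, 0], [0, -10, 0, 0], [1, -15, 0, 0], [2, -20, 0, 0], [2, -22, 0, 0], [2, -22, 0, 0], [2, -22, 0, 0], [2, -22, 0, 0], [2, -22, 0, 0], [2, -22, 0, 0]],
  ],
)

```text
t: 8.7
eef_pos: [0.6119, 0.1766, 0.2547]
ee_rot: [3.142, -0.003, -2.601]
force: [-0.1, 0.4, -1.8]
width: 0.0115
gripper_force: 60.0
```

servo_tool(
  series=[
    [[2, -22, 0, 0], [2, -22, 0, 0], [2, -22, 0, 0], [2, -22, 0, 0], [0, -20, 0, 0], [0, -15, 0, 0], [0, -10, 0, 0], [0, -6, 0, 0], [0, 0, 0, 0], [0, 0, 0, 0]],
  ],
)

```text
t: 9.53
eef_pos: [0.6765, 0.0563, 0.2561]
ee_rot: [3.141, -0.001, -2.6]
force: [-0.8, 0.9, -1.0]
width: 0.0114
gripper_force: 60.0
```

Run:
```python
from h import *
st(); snap("side","s4.png",(220,80,400,260),3.3);
```

```text
{'t': 9.5333, 'q': [0.3692, 0.3501, 0.0666, -0.0003, -1.2879, -1.3984], 'eef_pos': [0.6765, 0.0563, 0.2561], 'ee_rot': [3.1412, -0.0005, -2.6001], 'force': [-0.8059, 0.8594, -0.9514], 'width': 0.0114}
```

View pics/s4.png

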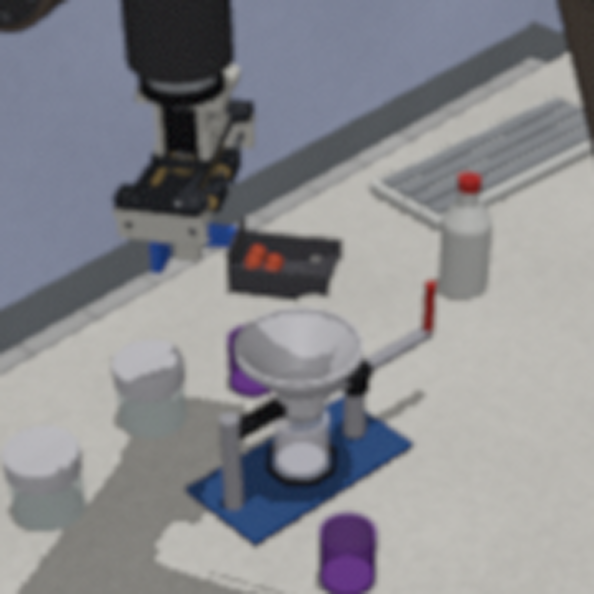

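Scoop level over the funnel with the balls still in the pan (crop 265,258), lip near (335,270). I'll let it pivot in the fingers by easing the grip, and track the tilt by matching the mask.

```bash
cat >> h.py <<'E'
PAN=np.array([[36,y,z] for y in(-32,32) for z in(0,44)]+[[-28,y,z] for y in(-32,32) for z in(0,30)]+[[-58,y,z] for y in(-32,32) for z in(14,30)])/1000.
def scoopW(th,P,e,psi):
    q=(np.array(P)-[.078,0,.04]); f,l,z=-q[:,0],-q[:,1],q[:,2]
    f2=f*np.cos(th)+z*np.sin(th); z2=z*np.cos(th)-f*np.sin(th)
    x=np.array([np.cos(psi),np.sin(psi),0]); y=np.array([-np.sin(psi),np.cos(psi),0])
    return np.array(e)+[0,0,.019]+f2[:,None]*x+l[:,None]*y+z2[:,None]*[0,0,1]
def tilt(cams=("side","top")):
    s=telemetry.get_state(); e=s["eef_pos"]; psi=s["ee_rot"][2]; out={}
    for n in cams:
        im=snap(n); D=[d for d in trace(n,"scoop")]; best=(0,0,0)
        for d in D:
            for th in np.radians(np.arange(-10,101,3)):
                m=np.zeros((400,640),np.uint8)
                h=cv2.convexHull(proj(n,scoopW(th,PAN,e,psi)).astype(np.float32)); cv2.fillConvexPoly(m,h.astype(np.int32),1)
                M=d["mask"].astype(bool); io=(M&(m>0)).sum()/max(1,(M|(m>0)).sum())
                if io>best[0]: best=(round(float(io),2),int(round(np.degrees(th))),d["conf"])
        out[n]=best
        # red-brown balls visible
        out[n+"_red"]=int((cv2.inRange(cv2.cvtColor(im,cv2.COLOR_BGR2HSV),(3,130,90),(12,255,255))>0).sum())
        cv2.imwrite('pics/last_%s.png'%n,im)
    print(round(s["t"],2),np.round(e,4),np.round(s["force"],1),np.round(s["moment"],2),out)
E
python3 -c "
from h import *
tilt()"
```

```text
9.58 [0.6764 0.0567 0.2563] [-0.7 -0.5 -2.3] [ 0.09 -0.02  0.05] {'side': (0.73, 5, 0.87), 'side_red': 64, 'top': (0.73, 8, 0.83), 'top_red': 116}
```

servo_tool(
  series=[
    [[0, 0, 5, 0], [0, 0, 5, 0], [0, 0, 0, 0], [0, 0, 0, 0], [0, 0, 0, 0], [0, 0, 0, 0], [0, 0, 0, 0], [0, 0, 0, 0], [0, 0, 0, 0], [0, 0, 0, 0]],
  ],
  grip_force=16,
)

```text
t: 10.62
eef_pos: [0.6767, 0.0561, 0.2467]
ee_rot: [-3.142, 0.0, -2.6]
force: [-0.3, -0.5, -1.9]
width: 0.0114
gripper_force: 16.0
```

```bash
python3 -c "
from h import *
tilt()"
```

```text
10.62 [0.6767 0.0561 0.2467] [-0.3 -0.5 -1.9] [ 0.03 -0.06  0.  ] {'side': (0.7, 2, 0.95), 'side_red': 65, 'top': (0.82, -1, 0.76), 'top_red': 119}
```

Tilt tracking works (about 0°). I ease the grip further.

servo_tool(
  series=[
    [[0, 0, 0, 0], [0, 0, 0, 0], [0, 0, 0, 0], [0, 0, 0, 0], [0, 0, 0, 0], [0, 0, 0, 0], [0, 0, 0, 0], [0, 0, 0, 0], [0, 0, 0, 0], [0, 0, 0, 0]],
  ],
  grip_force=11,
)

```text
t: 11.65
eef_pos: [0.6767, 0.0561, 0.2466]
ee_rot: [3.142, -0.0, -2.6]
force: [0.2, 1.0, -1.1]
width: 0.0117
gripper_force: 11.0
```

```bash
python3 -c "
from h import *
tilt()"
```

```text
11.65 [0.6767 0.0561 0.2466] [ 0.2  1.  -1.1] [ 0.05 -0.08 -0.03] {'side': (0.68, 2, 0.92), 'side_red': 65, 'top': (0.79, -1, 0.72), 'top_red': 115}
```

servo_tool(
  series=[
    [[0, 0, 0, 0], [0, 0, 0, 0], [0, 0, 0, 0], [0, 0, 0, 0], [0, 0, 0, 0], [0, 0, 0, 0], [0, 0, 0, 0], [0, 0, 0, 0], [0, 0, 0, 0], [0, 0, 0, 0]],
  ],
  grip_force=9,
)

```text
t: 12.68
eef_pos: [0.6767, 0.0561, 0.2466]
ee_rot: [-3.142, 0.0, -2.6]
force: [0.2, 0.1, -2.4]
width: 0.012
gripper_force: 9.0
```

```bash
python3 -c "
from h import *
tilt()"
```

```text
12.68 [0.6767 0.0561 0.2466] [ 0.2  0.1 -2.4] [ 0.04 -0.07  0.02] {'side': (0.7, 2, 0.87), 'side_red': 65, 'top': (0.74, -1, 0.74), 'top_red': 116}
```

servo_tool(
  series=[
    [[0, 0, 0, 0], [0, 0, 0, 0], [0, 0, 0, 0], [0, 0, 0, 0], [0, 0, 0, 0], [0, 0, 0, 0], [0, 0, 0, 0], [0, 0, 0, 0], [0, 0, 0, 0], [0, 0, 0, 0]],
  ],
  grip_force=7.5,
)

```text
t: 13.72
eef_pos: [0.6767, 0.0561, 0.2465]
ee_rot: [3.142, 0.0, -2.6]
force: [0.4, -0.3, -2.1]
width: 0.0119
gripper_force: 7.5
```

```bash
python3 -c "
from h import *
tilt()"
```

```text
13.72 [0.6767 0.0561 0.2465] [ 0.4 -0.3 -2.1] [ 0.1  -0.01  0.02] {'side': (0.76, 35, 0.56), 'side_red': 69, 'top': (0.83, 41, 0.68), 'top_red': 90}
```

servo_tool(
  series=[
    [[0, 0, 0, 0], [0, 0, 0, 0], [0, 0, 0, 0], [0, 0, 0, 0], [0, 0, 0, 0], [0, 0, 0, 0], [0, 0, 0, 0], [0, 0, 0, 0], [0, 0, 0, 0], [0, 0, 0, 0]],
  ],
  grip_force=6.2,
)

```text
t: 14.75
eef_pos: [0.6767, 0.0561, 0.2466]
ee_rot: [-3.142, 0.0, -2.6]
force: [-0.6, -1.0, -1.8]
width: 0.012
gripper_force: 6.2
```

```bash
python3 -c "
from h import *
tilt()"
```

```text
14.75 [0.6767 0.0561 0.2466] [-0.6 -1.  -1.8] [-0.02  0.   -0.02] {'side': (0.77, 38, 0.89), 'side_red': 0, 'top': (0.87, 41, 0.7), 'top_red': 54}
```

```bash
python3 -c "
import cv2,numpy as np
a=cv2.imread('pics/last_side.png')[80:240,240:400];b=cv2.imread('pics/last_top.png')[100:230,240:400]
a=cv2.resize(a,(400,400),interpolation=2);b=cv2.resize(b,(400,325),interpolation=2);b=cv2.copyMakeBorder(b,0,75,0,0,0)
cv2.imwrite('pics/s5.png',np.hstack([a,b]))"
```

```text
(no output)
```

View pics/s5.png

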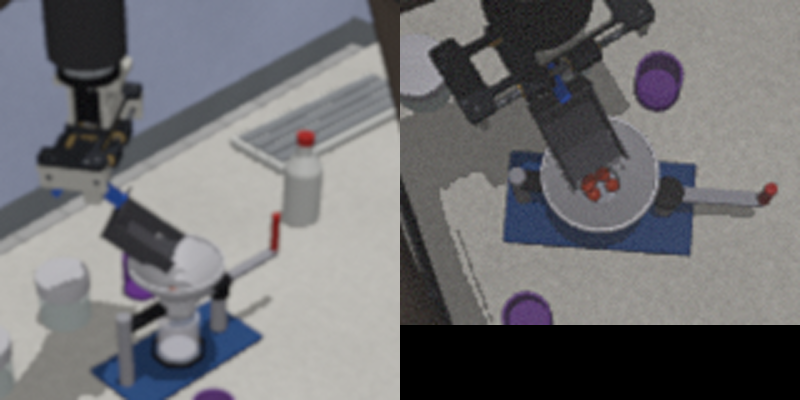

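Five balls seem to be in the throat (right half, 600,185), and the pan looks empty. I tighten, rise straight up and back off, then count them.

servo_tool(
  series=[
    [[0, 0, 0, 0], [0, 0, 0, 0], [0, 0, -10, 0], [0, 0, -20, 0], [0, 0, -20, 0], [0, 0, -20, 0], [0, 0, -10, 0], [-1, 10, 0, 0], [-2, 20, 0, 0], [-2, 22, 0, 0]],
  ],
  grip_force=40,
)

```text
t: 15.78
eef_pos: [0.6535, 0.1035, 0.3256]
ee_rot: [3.141, -0.001, -2.602]
force: [0.9, 0.9, -0.8]
width: 0.0115
gripper_force: 40.0
```

servo_tool(
  series=[
    [[-2, 22, 0, 0], [-2, 22, 0, 0], [-2, 22, 0, 0], [-2, 22, 0, 0], [-2, 22, 0, 0], [-2, 22, 0, 0], [-2, 22, 0, 0], [-2, 22, 0, 0], [-2, 22, 0, 0], [-2, 22, 0, 0]],
  ],
)

```text
t: 16.62
eef_pos: [0.5565, 0.3032, 0.3256]
ee_rot: [3.141, -0.001, -2.6]
force: [0.3, 0.1, -1.1]
width: 0.0117
gripper_force: 40.0
```

```bash
python3 -c "
from h import *
tilt()
im=cv2.imread('pics/last_top.png'); a=cv2.resize(im[130:210,280:360],(500,500),interpolation=2);b=cv2.resize(im[100:260,180:280],(300,480),interpolation=2);b=cv2.copyMakeBorder(b,0,20,0,0,0)
cv2.imwrite('pics/t6.png',np.hstack([a,b]))
for i in range(5):
  print([(np.round(d['position'],3).tolist(),round(d['conf'],2)) for d in recognise('top','ball%d_center'%i)[:6]]);break"
```

```text
16.62 [0.5565 0.3032 0.3256] [ 0.3  0.1 -1.1] [ 0.01 -0.05  0.  ] {'side': (0.8, 35, 0.7), 'side_red': 0, 'top': (0.88, 38, 0.75), 'top_red': 59}
[([0.586, -0.005, 0.095], 0.16)]
```

View pics/t6.png

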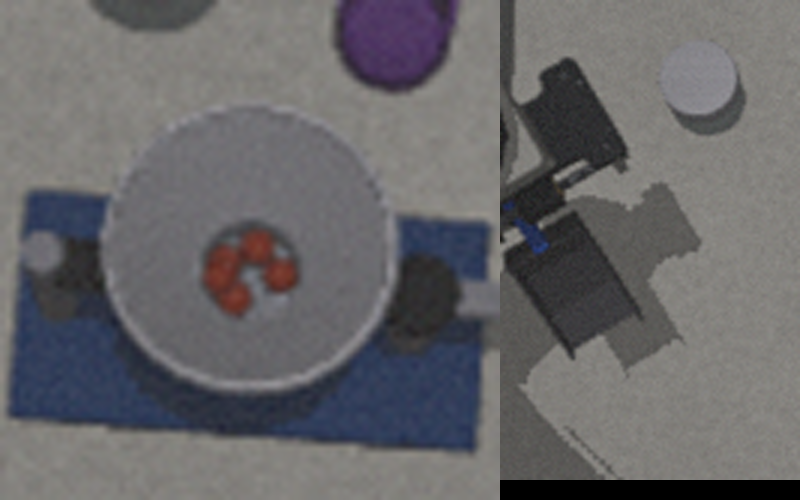

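```bash
python3 -c "
from h import *
im=cv2.imread('pics/last_top.png')[164:184,308:333].astype(int)
d=im[:,:,2]-im[:,:,1]
print('soft area',(np.clip(d,0,None)).sum()/np.percentile(d,98))
for r in d: print(' '.join('%3d'%v for v in r))
o=cv2.imread('pics/top0.png')[215:240,200:225].astype(int);o=o[:,:,2]-o[:,:,1]; print('start 5 balls soft area',np.clip(o-8,0,None).sum(),np.clip(d-8,0,None).sum())
print('pan now',np.clip((lambda a:a[:,:,2]-a[:,:,1]-8)(cv2.imread('pics/last_top.png')[165:225,180:232].astype(int)),0,None).sum(), 'rest', [ (p[::-1].tolist()) for p in np.argwhere((lambda a:a[:,:,2]-a[:,:,1])(cv2.imread('pics/last_top.png').astype(int))>40)[::6]])
"
```

```text
soft area 95.43103448275862
  0   0   0   6   1  -1  -2   0   3   1   4  -3   3   1   1   0  -2  -2   2   5   1   2   1  -2   1
  0   0   2   0  -1   2   0   4   1   3   1   2  -1  -2  -1   1   1   4   3   2   1   1   1   2   0
  4   0   2   1   3   1  -1   1   1   1   1   0   8  10   4   0   1  -1   3   0   3   2   0   2   4
  3   1   1   0   1  -1   0   4  -3  -2   9  27  41  45  42  15  -1   2   3   1   2   0   1  -2   2
  2   1   0   3  -1   1   1  -3  -2  -2  17  44  56  61  53  28   6  -1   2   2   3   2   3  -1   2
 -1   0  -1  -1  -2   0  13  32  30  13  30  49  63  56  62  35   4   1  -1   0   1   2  -2   1   0
  3   3   6   2  -1  16  39  53  54  42  37  47  54  55  53  29   1  -3   0   0   1  -4   0   1  -1
 -2   2   2   2  -2  25  44  48  51  54  35  33  42  46  42  27  25  23  17   2  -1  -2   4   0   1
  0   2   2  -1   5  38  56  53  47  43  24   7   8  14  28  46  54  48  44  10   1   3   2  -2   1
 -1   3  -3   1  12  45  56  61  58  46  13  -3  -3   1  32  55  58  59  56  19   2   1   2   1   3
  1   1   2  -2  22  50  61  58  53  38  13   0   0   0  31  51  58  59 
[... 625 characters left out ...]
 3
  3   1   3   1   2  -1  -1   0  -3   3   1  -1   2   0   3  -2   0   0   0   2   1   1   0   3   4
  1   0   0   2   1   0   1   2   0  -1   1  -2  -1   1   3   0   1   0  -2   2  -1   1   1   0   1
  1   2   0   2   1   4   1  -2   3   1   3   1   1   4   2   0   1   0   3   1   1   1  -1   0   3
start 5 balls soft area 3785 4019
pan now 5 rest [[458, 133], [459, 134], [458, 135], [455, 136], [461, 136], [457, 137], [463, 137], [459, 138], [455, 139], [461, 139], [458, 140], [456, 141], [462, 141], [321, 167], [319, 169], [317, 170], [315, 171], [314, 172], [325, 172], [317, 173], [389, 173], [324, 174], [390, 174], [324, 175], [389, 175], [387, 176], [317, 177], [316, 178], [318, 179]]
```

All five balls are accounted for: the left blob is two touching balls, and the red area matches the start. The pan is clean. I go back to the original spot and lower with a light grip so the bench turns the scoop level.

servo_tool(
  series=[
    [[0, 20, 10, 0], [0, 18, 20, 0], [0, 9, 30, 0], [0, 0, 36, 0], [0, 0, 36, 0], [0, 0, 36, 0], [0, 0, 30, 0], [0, 0, 18, 0], [0, 0, 6, 0], [0, 0, 0, 0]],
  ],
)

```text
t: 17.7
eef_pos: [0.5333, 0.3409, 0.1028]
ee_rot: [-3.141, -0.003, -2.601]
force: [-0.1, -0.5, -0.1]
width: 0.0119
gripper_force: 40.0
```

servo_tool(
  series=[
    [[0, 0, 0, 0], [0, 0, 0, 0], [0, 0, 6, 0], [0, 0, 6, 0], [0, 0, 6, 0], [0, 0, 6, 0], [0, 0, 6, 0], [0, 0, 6, 0], [0, 0, 6, 0], [0, 0, 6, 0]],
  ],
  grip_force=6,
)

```text
t: 18.53
eef_pos: [0.5336, 0.3424, 0.0559]
ee_rot: [-3.142, -0.0, -2.6]
force: [0.3, 0.3, 0.5]
width: 0.0119
gripper_force: 6.0
```

```bash
python3 -c "
from h import *
tilt()"
```

```text
18.53 [0.5336 0.3424 0.0559] [0.3 0.3 0.5] [ 0.12 -0.16 -0.01] {'side': (0.77, 23, 0.57), 'side_red': 0, 'top': (0.9, 26, 0.94), 'top_red': 62}
```

servo_tool(
  series=[
    [[0, 0, 5, 0], [0, 0, 5, 0], [0, 0, 5, 0], [0, 0, 5, 0], [0, 0, 5, 0], [0, 0, 4, 0], [0, 0, 3, 0], [0, 0, 3, 0], [0, 0, 0, 0], [0, 0, 0, 0]],
  ],
)

```text
t: 19.57
eef_pos: [0.5333, 0.3421, 0.0212]
ee_rot: [-3.141, -0.001, -2.6]
force: [0.9, -0.2, -1.0]
width: 0.0118
gripper_force: 6.0
```

```bash
python3 -c "
from h import *
tilt()"
```

```text
19.57 [0.5333 0.3421 0.0212] [ 0.9 -0.2 -1. ] [ 0.01 -0.   -0.01] {'side': (0.82, 2, 0.68), 'side_red': 0, 'top': (0.88, -7, 0.63), 'top_red': 60}
```

The scoop is level on the bench. I release, rise, and turn the tool for the pin.

servo_tool(
  series=[
    [[0, 0, 0, 0], [0, 0, 0, 0], [0, 0, 0, 0], [0, 0, 0, 0], [0, 0, 0, 0], [0, 0, 0, 0], [0, 0, 0, 0], [0, 0, -10, 0], [0, 0, -20, 0], [0, 0, -30, 0]],
  ],
  claw=-1,
)

```text
t: 20.6
eef_pos: [0.5323, 0.3411, 0.0803]
ee_rot: [-3.14, -0.005, -2.6]
force: [0.5, 1.0, 0.2]
width: 0.0732
gripper_force: 0.0
```

servo_tool(
  series=[
    [[0, 0, -30, -0.05], [0, 0, -30, -0.1], [0, 0, -30, -0.12], [0, 0, -30, -0.12], [0, 0, -30, -0.12], [0, 0, -20, -0.12], [0, 0, -10, -0.12], [0, 0, 0, -0.12], [0, 0, 0, -0.12], [0, 0, 0, -0.12]],
  ],
)

```text
t: 21.43
eef_pos: [0.5335, 0.3422, 0.2629]
ee_rot: [-3.141, 0.001, -1.484]
force: [-0.4, 0.1, -0.3]
width: 0.0876
gripper_force: 0.0
```

servo_tool(
  series=[
    [[0, 0, 0, -0.12], [0, 0, 0, -0.11], [30, 7, 0, 0], [30, 7, 0, 0], [30, 7, 0, 0], [30, 7, 0, 0], [30, 7, 0, 0], [30, 7, 0, 0], [30, 7, 0, 0], [30, 7, 0, 0]],
  ],
)

```text
t: 22.27
eef_pos: [0.5534, 0.0952, 0.2626]
ee_rot: [-3.141, 0.0, -1.26]
force: [0.5, 0.9, -1.1]
width: 0.0873
gripper_force: 0.0
```

servo_tool(
  series=[
    [[30, 7, 0, 0], [30, 7, 0, 0], [30, 7, 0, 0], [30, 7, 0, 0], [30, 7, 0, 0], [30, 7, 0, 0], [30, 7, 0, 0], [30, 7, 0, 0], [20, 3, 0, 0], [0, 0, 0, 0]],
  ],
)

```text
t: 23.1
eef_pos: [0.5769, -0.1722, 0.2621]
ee_rot: [3.141, -0.001, -1.263]
force: [0.3, 0.7, 0.2]
width: 0.0877
gripper_force: 0.0
```

```bash
python3 -c "
from h import *
st(); I=snap('top'); S=snap('side'); cv2.imwrite('pics/side7.png',S)
print([(np.round(d['position'],3).tolist(),round(d['conf'],2)) for d in recognise('top','scoop')[:3]],[(np.round(d['position'],3).tolist(),round(d['conf'],2)) for d in recognise('side','gate_pin')[:3]])
for n,im,b in(('side',S,(335,155,365,190)),):
  m=cv2.inRange(cv2.cvtColor(im,cv2.COLOR_BGR2HSV),(0,130,50),(8,255,255))[b[1]:b[3],b[0]:b[2]]; q=np.argwhere(m)[:,::-1]+[b[0],b[1]]; print(n,q.mean(0),q.min(0),q.max(0),proj(n,[[.577,-.175,.091],[.577,-.175,.149]]))
"
```

```text
{'t': 23.1, 'q': [0.0346, 0.2188, -0.1017, 0.0007, -1.2503, 0.2733], 'eef_pos': [0.5769, -0.1722, 0.2621], 'ee_rot': [3.1414, -0.0006, -1.2627], 'force': [0.3272, 0.7025, 0.1772], 'width': 0.0877}
[([0.472, 0.306, 0.007], 0.83), ([0.28, 0.418, 0.01], 0.6)] [([0.575, -0.118, 0.09], 0.5)]
side [349.65384615 172.42307692] [349 166] [351 179] [[349.42357651 178.58334069]
 [350.08572074 164.73710561]]
```

The pin matches the prediction in the side view to about 1 px. I descend around it and close.

servo_tool(
  series=[
    [[2.8, 1, 10, 0], [0, 0, 20, 0], [0, 0, 25, 0], [0, 0, 25, 0], [0, 0, 25, 0], [0, 0, 20, 0], [0, 0, 15, 0], [0, 0, 10, 0], [0, 0, 0, 0], [0, 0, 0, 0]],
  ],
)

```text
t: 24.13
eef_pos: [0.577, -0.1715, 0.1115]
ee_rot: [3.141, -0.0, -1.259]
force: [0.5, -1.1, 0.2]
width: 0.0875
gripper_force: 0.0
```

servo_tool(
  series=[
    [[0, 0, 0, 0], [0, 0, 0, 0], [0, 0, 0, 0], [0, 0, 0, 0], [0, 0, 0, 0], [0, 0, 0, 0], [0, 0, 0, 0], [0, 0, 0, 0], [0, 0, 0, 0], [0, 0, 0, 0]],
  ],
  claw=1,
  grip_force=40,
)

```text
t: 24.97
eef_pos: [0.577, -0.1719, 0.1115]
ee_rot: [3.141, 0.0, -1.26]
force: [-0.9, -0.3, 0.3]
width: 0.0267
gripper_force: 0.0
```

servo_tool(
  series=[
    [[0, 0, 0, 0], [0, 0, 0, 0], [0, 0, 0, 0], [0, 0, 0, 0], [0, 0, 0, 0], [0, 0, 0, 0], [0, 0, 0, 0], [0, 0, 0, 0], [0, 0, 0, 0], [0, 0, 0, 0]],
  ],
)

```text
t: 25.8
eef_pos: [0.5773, -0.1717, 0.1116]
ee_rot: [-3.141, -0.0, -1.26]
force: [3.9, 1.3, -2.9]
width: 0.0134
gripper_force: 40.0
```

```bash
python3 -c "
from h import *
s=st(); e=np.array(s['eef_pos'])[:2]; psi=s['ee_rot'][2]
yl=np.radians(-4.5); P=np.array([.585,-.070]); r=e-P; print('radius',np.hypot(*r),np.degrees(np.arctan2(*r[::-1])))
P=P; r=r*.105/np.hypot(*r)
x=np.array([np.cos(psi),np.sin(psi)]);y=np.array([np.sin(psi),-np.cos(psi)])
prev=r
for g in np.arange(.08,.93,.08):
  c,q=np.cos(g),np.sin(g); n=np.array([c*r[0]-q*r[1],q*r[0]+c*r[1]]); d=(n-prev)*1000; prev=n; print(round(g,2),round(d@x,1),round(d@y,1),(P+n).round(4))
"
```

```text
{'t': 25.8, 'q': [0.035, 0.3371, -0.3031, -0.0001, -0.9301, 0.2762], 'eef_pos': [0.5773, -0.1717, 0.1116], 'ee_rot': [-3.1411, -0.0001, -1.2597], 'force': [3.9057, 1.3125, -2.9289], 'width': 0.0134}
radius 0.10198868816447436 -94.33123398581324
0.08 2.9 -7.9 [ 0.5855 -0.175 ]
0.16 2.2 -8.1 [ 0.5939 -0.1746]
0.24 1.6 -8.3 [ 0.6022 -0.1736]
0.32 0.9 -8.4 [ 0.6104 -0.1719]
0.4 0.2 -8.4 [ 0.6185 -0.1695]
0.48 -0.4 -8.4 [ 0.6263 -0.1665]
0.56 -1.1 -8.3 [ 0.6339 -0.1629]
0.64 -1.8 -8.2 [ 0.6412 -0.1587]
0.72 -2.4 -8.0 [ 0.6481 -0.1539]
0.8 -3.1 -7.8 [ 0.6546 -0.1486]
0.88 -3.7 -7.5 [ 0.6606 -0.1428]
```

servo_tool(
  series=[
    [[2.9, -7.9, 0, 0], [2.2, -8.1, 0, 0], [1.6, -8.3, 0, 0], [0.9, -8.4, 0, 0], [0.2, -8.4, 0, 0], [-0.4, -8.4, 0, 0], [-1.1, -8.3, 0, 0], [-1.8, -8.2, 0, 0], [-2.4, -8, 0, 0], [-2, -5, 0, 0]],
  ],
)

```text
t: 26.63
eef_pos: [0.6515, -0.1502, 0.1117]
ee_rot: [3.137, -0.002, -1.26]
force: [-1.7, -9.8, 2.5]
width: 0.0131
gripper_force: 40.0
```

servo_tool(
  series=[
    [[-0.4, -1, 0, 0], [-0.4, -1, 0, 0], [-0.3, -0.8, 0, 0], [0, 0, 0, 0], [0, 0, 0, 0], [0, 0, 0, 0], [0, 0, 0, 0], [0, 0, 0, 0], [0, 0, 0, 0], [0, 0, 0, 0]],
  ],
)

```text
t: 27.47
eef_pos: [0.6535, -0.1483, 0.1117]
ee_rot: [3.138, -0.002, -1.26]
force: [-2.2, -8.6, 1.4]
width: 0.0131
gripper_force: 40.0
```

```bash
python3 -c "
from h import *
s=st(); I=snap('top'); S=snap('side')
a=cv2.resize(I[130:210,300:400],(500,400),interpolation=2);b=cv2.resize(S[140:240,270:370],(400,400),interpolation=2)
cv2.imwrite('pics/t8.png',cv2.resize(np.hstack([a,b]),(800,356)))
d=I[160:190,305:335].astype(int); print('red in funnel',np.clip(d[:,:,2]-d[:,:,1]-8,0,None).sum())
"
```

```text
{'t': 27.4667, 'q': [0.0686, 0.4379, -0.1429, 0.003, -0.9933, 0.2405], 'eef_pos': [0.6535, -0.1483, 0.1117], 'ee_rot': [3.1378, -0.0016, -1.2601], 'force': [-2.1865, -8.6386, 1.3711], 'width': 0.0131}
red in funnel 117
```

View pics/t8.png

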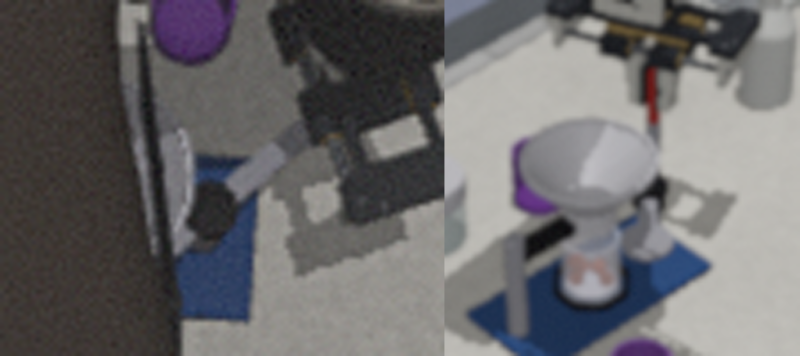

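The balls are in the jar (side half, 590,270) and the disc has swung clear. I push a little further along the tangent to make sure it is against the stop.

servo_tool(
  series=[
    [[-0.4, -0.9, 0, 0], [-0.4, -0.9, 0, 0], [-0.4, -0.9, 0, 0], [-0.4, -0.9, 0, 0], [0, 0, 0, 0], [0, 0, 0, 0], [0, 0, 0, 0], [0, 0, 0, 0], [0, 0, 0, 0], [0, 0, 0, 0]],
  ],
)

```text
t: 28.4
eef_pos: [0.6556, -0.1463, 0.1117]
ee_rot: [3.136, -0.002, -1.26]
force: [-4.5, -10.9, 2.2]
width: 0.0132
gripper_force: 40.0
```

servo_tool(
  series=[
    [[-0.4, -0.9, 0, 0], [-0.4, -0.9, 0, 0], [-0.4, -0.9, 0, 0], [-0.4, -0.9, 0, 0], [0, 0, 0, 0], [0, 0, 0, 0], [0, 0, 0, 0], [0, 0, 0, 0], [0, 0, 0, 0], [0, 0, 0, 0]],
  ],
)

```text
t: 29.23
eef_pos: [0.6563, -0.1459, 0.1116]
ee_rot: [3.132, -0.002, -1.261]
force: [-10.8, -18.3, 5.6]
width: 0.0134
gripper_force: 40.0
```

```bash
python3 -c "
from h import *
s=st(); I=snap('top'); S=snap('side')
a=cv2.resize(S[170:230,290:350],(560,560),interpolation=2)
cv2.imwrite('pics/t9.png',a)
for n in ('scoop','jar','dish','wash_bottle','foil_pot0'): print(n,[(np.round(d['position'],3).tolist(),round(d['conf'],2)) for d in recognise('side',n)[:3]])
"
```

```text
{'t': 29.2333, 'q': [0.0734, 0.444, -0.1341, 0.0056, -1.0019, 0.2331], 'eef_pos': [0.6563, -0.1459, 0.1116], 'ee_rot': [3.1316, -0.0024, -1.2613], 'force': [-10.8389, -18.3017, 5.5768], 'width': 0.0134}
scoop [([0.481, 0.312, 0.019], 0.9), ([0.292, 0.407, 0.012], 0.89)]
jar [([0.452, 0.097, 0.041], 0.73), ([0.729, -0.039, 0.024], 0.64), ([0.585, 0.023, 0.047], 0.53)]
dish [([0.48, 0.309, 0.02], 0.61)]
wash_bottle [([0.662, -0.349, 0.073], 0.88)]
foil_pot0 [([0.755, 0.062, 0.068], 0.96), ([0.724, 0.223, 0.066], 0.8), ([0.662, -0.349, 0.074], 0.26)]
```

View pics/t9.png

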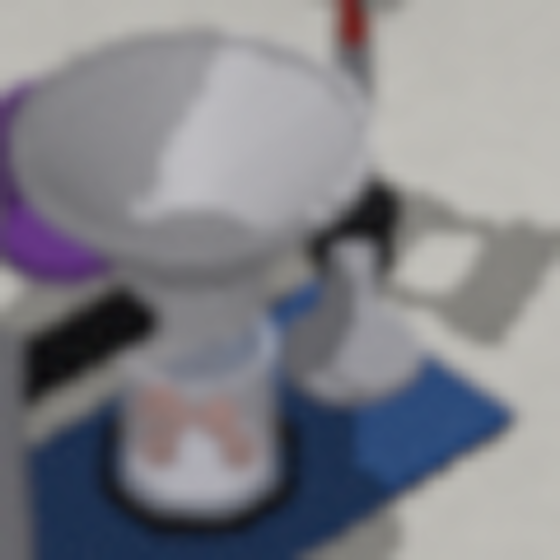

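The force rose sharply for under 1 mm of travel, so the gate is at its stop. The balls are in the jar and the scoop is back in place. Handing in.

```bash
python3 -c "
from h import *
print(ticket.job_done())"
```

```text
the job is handed in; nothing more can be done
None
```

The job is handed in: all five balls went from the scoop through the funnel and, once the gate was opened, none were left in the funnel and they show in the jar; the empty scoop is upright at its original spot, and the gripper is holding the gate arm against its stop (about 29 s used).

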